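# Restart a bench grinder after its overload has tripped

## Task

The bench grinder has tripped its overload cut-out. Touching it with the fingers only, push both raised eye shields fully down in front of the wheels, then press the popped-out reset button at the left end of the sloping console fully in, and after that press the flat start button in the middle all the way and let it go. Keep off the mushroom-headed stop button, and leave the loose things on the bench where they are: nothing is to be picked up.

Things in the scene. Friction and masses are not known exactly. Their poses are not given: they have to be found in the camera images.
- grinder: bench grinder bolted to the bench, two 200 mm wheels (centres at y +-0.168), 390 mm wide, 280 mm high. Origin on the bench under the motor's middle; x to its back, y to its left, z up; its front faces the robot. Motor 156 mm across, axis 168 mm up at x 0. Steel tool rests, 75 mm wide, 165 mm up, reach to x -0.15 in front of the wheels
- console (a point): middle of the grinder's console, a bright aluminium panel 200 mm wide (y), 126 mm long down the slope, leaning 28 deg from level: low edge to the front, 44 mm above the bench, high edge 103 mm up. The motor's front stands 79 mm behind this point. Start, stop and reset buttons stand in one row across its middle
- left_shield (a joint): angle of the left (+y) eye shield, rad: clear plate in an aluminium frame, 90 mm from hinge to free edge, 104 wide, 5 thick, hinged along y at the front of the wheel guard's top. 0: pointing forward, 40 deg above level; grows as pushed down; 1.3: fully down on its stop, 34 deg below level. Starts at 0 to 0.5. Friction hinge, 0.25 N m (5 N pushed 50 mm out): stays where left
- left_shield_hinge (a point): middle of the left shield's hinge line, 266 mm above the bench, 72 mm ahead of the motor axis
- left_shield_edge (a point): middle of the left shield's free edge; moves with it
- right_shield (a joint): angle of the right (-y) eye shield, same build and values as the left one
- right_shield_hinge (a point): middle of the right shield's hinge line, 266 mm above the bench
- right_shield_edge (a point): middle of the right shield's free edge; moves with it
- reset_button (a joint): travel of the overload reset button, m: the thin pin, 17 mm across, at the left (+y) end of the console, 56 mm left of the start button. 0: tripped, popped out 16 mm proud of the console; 0.007: fully in (9 mm proud, 4 mm above its collar). Takes about 4 N and stays where it is pushed
- reset_button_top (a point): middle of the reset button's end face; moves with it; its z axis points out of the console, 28 deg from upright toward the grinder's front
- start_button (a joint): travel of the start button, m: the flat round button, 25 mm across, in a 32 mm collar in the middle of the console's width. 0: out, 14 mm proud of the console (8 mm above its collar); 0.005: fully in. Spring, 2 N to 6 N; comes back when let go
- start_button_top (a point): middle of the start button's face; moves with it; z out of the console
- stop_button (a joint): travel of the stop button, m: the mushroom head, 36 mm across, 27 mm proud of the console, 58 mm right of the start button. 0: out; 0.005: fully in. Spring like the start button's. Not to be pressed
- stop_button_top (a point): middle of the stop button's head
- pot: bystander: open steel cooling pot, 76 mm across, 75 mm high, on the bench in front of the grinder's left wheel; origin under its centre
- chisel: bystander: wood chisel with a round wooden handle, 250 mm long, 27 mm high, lying on the bench across the front of the console; origin under its middle, x along the blade
- paste_jar: bystander: squat jar, 60 mm across, 45 mm high, on the bench in front of the right wheel; origin under its centre
- dresser: bystander: wheel dresser, black handle and steel head, 180 mm long, 32 mm high, lying left of the grinder; origin under the start of its head
- spanner: bystander: flat spanner, 200 mm long, lying right of the grinder; origin under its middle
- oil_bottle: bystander: bottle, 60 mm across, 160 mm high, right of the grinder; origin under its centre
- honing_jig: bystander: small aluminium roller jig, 60 x 80 mm, 28 mm high, on the bench in front of the console's right end; origin under its middle

How it is judged:
By the outcome, as a careful person would: the job done as asked, in the order asked, and still so for the second after the job is handed in, with the robot touching nothing.
It also fails if it takes over 58 s, if anything falls off the work surface, if the arm or the gripper's body presses on something with over 40 N, if the wrist force passes 120 N, or if a joint passes its speed limit or range.

## Robot

A 6-joint arm with a two-finger parallel gripper is mounted at the origin on the work surface. World frame = base frame: x ahead of the robot, y to its left, z up, the work surface at z = 0. Lengths are in mm, angles in degrees, forces in N, time in s.
With the tool pointing down it reaches from about 300 to 850 mm from the base axis. Payload 4.2 kg.
Tool frame: the origin (TCP) lies at the very end of the fingers, on their centre line; the grasp point (between the pads) lies 19 mm behind it; z points along the fingers, y is the line along which they close (so a half turn about z gives the same grasp; the last joint's range is limited). The gripper opens to 91 mm and grips with 3 to 60 N. Pads are 32 mm wide; open, the fingers measure 118 mm over their backs; the gripper's body (76 mm by 178 mm) begins 60 mm behind the grasp point.
Start: joints at [-71.562, 18.312, 89.639, -0, 72.044, -1.146], TCP at [192.734, -541.753, 213.976] pointing down, gripper open.
Joint ranges: [-177.97, 177.97], [-48.28, 115.42], [12.27, 149.76], [-77.06, 257.06], [2.81, 150.46], [-146.56, 146.56]. Speed limits (degrees/s): [147.25, 147.25, 180, 180, 180, 180].

## Interface

Orientations are given as [roll, pitch, yaw] about the fixed x, y, z axes, in that order (R = Rz(yaw) Ry(pitch) Rx(roll)).
In Python, from workcell import env, grab_frame gives the robot as it stands. The module is installed in compiled form; this text tells all that it offers.
- The arm moves only by the tool move_arm, never from a script. Its argument "plan" is a list of rows, each an object of numbers: "tx", "ty", "tz": the shift along the tool's x, y, z in cm; "wx", "wy", "wz": the turn, a rotation vector about the tool's x, y, z in rad. In form: [{"tx": .., "ty": .., "tz": .., "wx": .., "wy": .., "wz": ..}, ...]. A call has 1 to 12 rows; each row shifts and turns the commanded pose from where the row before left it, along the tool's axes as they then stand; what a row does not reach is not made up. A row lasts 1/12 s, in which the tool goes at most 41.7 mm and 7.16 degrees, less where a joint would pass 70% of its speed; a pose out of reach is approached as far as the arm can. A call is refused whole if a number of a shift passes 4.17 or a number of a turn 0.125, either way. A call with a gripper value outside its range is refused whole. "gripper" is the finger opening in cm, from 0 to 9.12, set as the call begins (left out, the last holds). The fingers move at their own pace and stop on an object; "force" is the grip in N (left out, the last holds). Time passes only in rows, so rows that do not move let the fingers close. It gives the time, the measured TCP pose, the force, the opening and the grip force at its end, in the units of the state.
- env.state(): the state, without advancing time (a new reading comes with each control period).
- grab_frame(name): name is "scene" or "top" or "wrist"; returns a dict with "color" (420x560x3 uint8, red, green, blue), "vfov" (degrees; the focal length in pixels is half the picture's height over the tangent of half this angle, whatever the lens; pixels are square), "cx", "cy" (the principal point, pixels), "k1" (the pictures are not rectified: a ray, as slopes to the right and down, at radius r is drawn at 1 + k1 r^2 times it, then the intrinsics apply), "view" (4x4, takes a point from world to camera coordinates). Camera axes: x right, y up, looking along -z (the intrinsics and any distortion apply to the point x, -y, -z); pixel columns grow to the right and rows downward; lengths in mm; the calibration is good to about 2 mm. A picture is of the moment at which its call begins. There is no depth.
- env.job_done(): hands the job in; it is judged then, once.
The state is a dict: "time_s": time; "qpos": joint angles; "qvel": joint speeds; "effort": joint torques, N m; "ee_pos": TCP position; "ee_rot": TCP orientation; "force": force on the tool from outside, world axes, zero at the start; "torque": the same for the moment, N m; "gripper_width": finger opening in mm; "gripper_force": force on a finger pad.
Only numpy, scipy, OpenCV 4.12 (cv2) and the standard library are available. Lean on these libraries where they do the work, as an engineer would, in place of code of your own. Each camera call takes 0.05 s, during which the arm holds its last target. There are 200 camera calls.

## Working session

There is one attempt and no reset: what is moved stays moved. The work goes in short steps, Python scripts to look and compute and a tool call to move; the robot and the scene stay as the last step left them, time stands still between calls to the robot, and variables do not carry over. Pictures are saved under pics/ and viewed, at most 10 in all, crops included, and the job is handed in when it is done.

Besides the shell and the picture viewer there is one more tool, called after "Request:" as a command line: name --argument value ..., lists and objects as JSON in quotes. move_arm: Moves the arm, as the interface text tells. Its arguments: {"type":"object","properties":{"plan":{"type":"array","items":{"type":"object","properties":{"tx":{"type":"number"},"ty":{"type":"number"},"tz":{"type":"number"},"wx":{"type":"number"},"wy":{"type":"number"},"wz":{"type":"number"}}}},"gripper":{"type":"number"},"force":{"type":"number"}},"required":["plan"]}

```bash
mkdir -p pics
cat > h.py <<'E'
import numpy as np, cv2
from workcell import env, grab_frame
def grab(n,tag):
    f=grab_frame(n); np.savez(f'pics/{tag}.npz',**f)
    cv2.imwrite(f'pics/{tag}.png',f['color'][...,::-1]); return f
def load(tag): return dict(np.load(f'pics/{tag}.npz'))
def K(f):
    h=f['color'].shape[0]; F=h/2/np.tan(np.radians(f['vfov'])/2)
    return np.array([[F,0,f['cx']],[0,F,f['cy']],[0,0,1]],float), np.array([float(f['k1']),0,0,0])
def ray(f,uv):
    k,d=K(f); p=cv2.undistortPoints(np.array([[uv]],float),k,d)[0,0]
    V=f['view']; R=V[:3,:3]; o=-R.T@V[:3,3]; v=R.T@np.array([p[0],-p[1],-1]); return o,v/np.linalg.norm(v)
def onz(f,uv,z):
    o,v=ray(f,uv); return o+v*(z-o[2])/v[2]
def tri(*obs):
    A=np.zeros((3,3));b=np.zeros(3);L=[]
    for f,uv in obs:
        o,v=ray(f,uv);P=np.eye(3)-np.outer(v,v);A+=P;b+=P@o;L.append((o,P))
    x=np.linalg.solve(A,b); return x,[float(np.linalg.norm(P@(x-o))) for o,P in L]
def proj(f,X):
    k,d=K(f);V=f['view'];c=(V[:3,:3]@np.asarray(X,float).T).T+V[:3,3]; c=np.atleast_2d(c)*[1,-1,-1]
    return cv2.projectPoints(c.reshape(-1,1,3),np.zeros(3),np.zeros(3),k,d)[0][:,0]
E
python3 - <<'E'
from h import *
a=grab('scene','s0');b=grab('top','t0');
for f in(a,b):
    V=f['view'];print(f['vfov'],f['k1'],-V[:3,:3].T@V[:3,3],-V[2,:3])
print(env.state())
E
```

```text
49.15038171813133 -0.058648753093613955 [ 800.9203399  -333.69290252 1149.48687767] [-0.25000452  0.32630871 -0.91160318]
48.14557697472937 0.028192451425520675 [ 429.77741946   23.8768153  1527.13676163] [ 0.10196316 -0.02008162 -0.99458546]
{'time_s': 0.1, 'qpos': array([-7.15621797e+01,  1.83473017e+01,  8.96982064e+01,  1.22646024e-04,
        7.20440887e+01, -1.14601534e+00]), 'qvel': array([-0.03952411, -0.0694927 , -0.13033193, -0.01053471, -0.08707491,
        0.04932374]), 'effort': array([-1.20686014e-03, -4.13335419e+01, -2.32509309e+01,  7.27523211e-02,
        4.21980664e-02, -4.62025127e-05]), 'ee_pos': array([ 192.59197933, -541.3165435 ,  213.219333  ]), 'ee_rot': array([-1.79910423e+02, -1.90856093e-03,  1.95837963e+01]), 'force': array([-0.58799489,  0.42943133,  1.00417245]), 'torque': array([-0.04775753, -0.00434713, -0.00561941]), 'gripper_force': 0.0, 'gripper_width': 91.17518015575145}
```

View pics/s0.png

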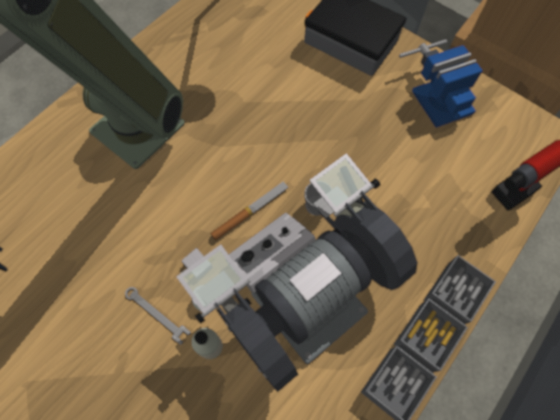

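View pics/t0.png

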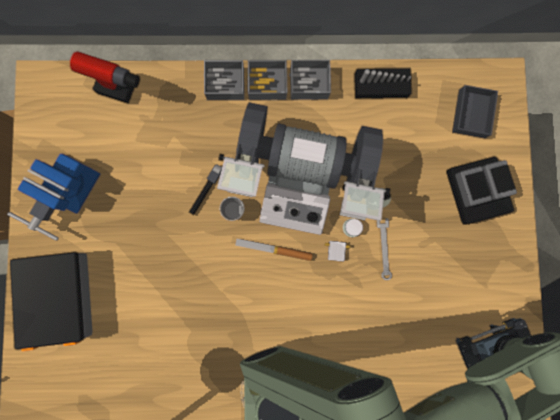

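The scene image shows the grinder's shields at (342,185) and (212,280), with the console between them near (270,250). In the top image the shields are at (241,176) and (363,201), the console is at (296,209), and the stop button is on the right near (312,217). I'll zoom in on both.

Run:
```python
import cv2
a=cv2.imread('pics/t0.png')[140:260,210:400];cv2.imwrite('pics/tc.png',cv2.resize(a,None,fx=4.2,fy=4.2,interpolation=cv2.INTER_CUBIC))
a=cv2.imread('pics/s0.png')[145:325,165:395];cv2.imwrite('pics/sc.png',cv2.resize(a,None,fx=3.3,fy=3.3,interpolation=cv2.INTER_CUBIC))
```

```text
(no output)
```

View pics/tc.png

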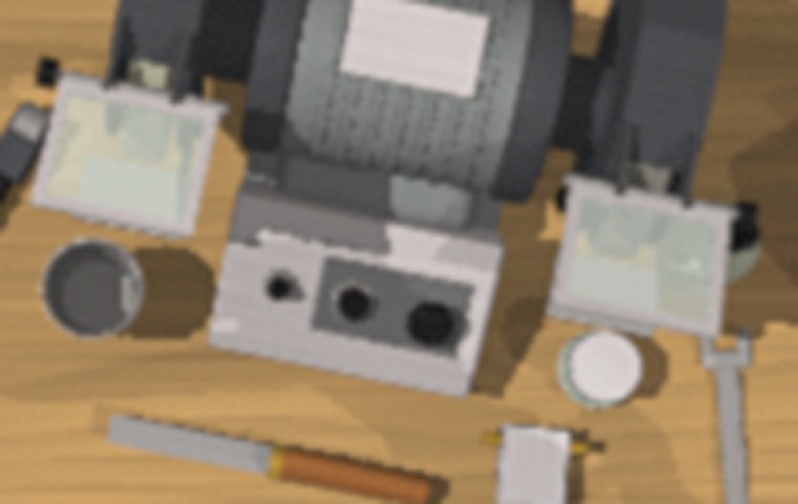

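View pics/sc.png

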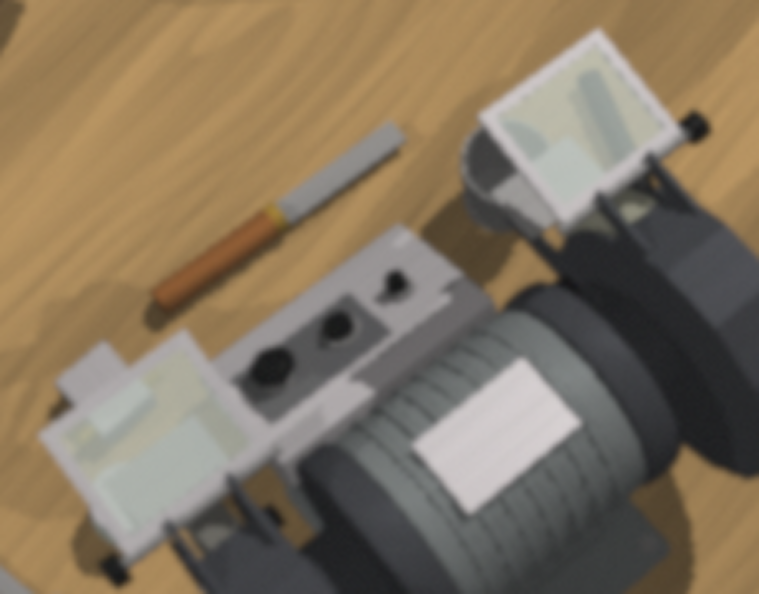

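The crops show clear shield corners and the three buttons; reset is the leftmost at top-crop (280,287), then start at (353,304) and stop at (432,323). Next I triangulate them.

Run:
```python
from h import *
s,t=load('s0'),load('t0')
P={'L_free+':((36,204),(598,30)),'L_free-':((193,234),(481,117)),'L_h+':((63,77),(683,130)),'L_h-':((222,105),(565,225)),
'R_free+':((552,314),(183,333)),'R_free-':((720,335),(40,436)),'R_h+':((570,180),(270,440)),'R_h-':((735,208),(125,560)),
'reset':((280,287),(398,280)),'start':((353,304),(337,326)),'stop':((432,323),(270,367)),'con_low+':((210,343),(402,226))}
for n,(a,b) in P.items():
    ua=(a[0]/4.2+210-.4,a[1]/4.2+140-.4);ub=(b[0]/3.3+165-.35,b[1]/3.3+145-.35)
    x,r=tri((t,ua),(s,ub));print(n,x.round(1),round(r[0],1))
```

```text
L_free+ [601.1 155.3 285.5] 2.2
L_free- [580.5  55.9 284.8] 1.6
L_h+ [684.9 138.8 270. ] 1.2
L_h- [665.1  36.1 269.9] 0.5
R_free+ [ 527.5 -171.6  277. ] 1.6
R_free- [ 511.4 -273.9  295.6] 1.3
R_h+ [ 612.5 -187.2  275.5] 0.2
R_h- [ 593.5 -293.   273.9] 0.2
reset [564.7  -2.5  84.8] 1.6
start [551.4 -57.   77.7] 0.6
stop [ 535.8 -114.3   86.5] 0.3
con_low+ [527.5  50.3  36.6] 2.0
```

Request:
move_arm --plan '[{"tz": -2.2,"wz": 0.1117},{"tz": -2.2,"wz": 0.1117},{"tz": -2.2,"wz": 0.1117},{"tz": -2.2,"wz": 0.1117},{"tz": -2.2,"wz": 0.1117},{},{}]' --gripper 0

```text
schema error: expected keys tx, ty, tz, wx, wy, wz
```

Request:
move_arm --plan '[{"tx": 1.8,"ty": -2.54},{"tx": 1.8,"ty": -2.54},{"tx": 1.8,"ty": -2.54},{"tx": 1.8,"ty": -2.54},{"tx": 1.8,"ty": -2.54},{"tx": 1.8,"ty": -2.54},{"tx": 1.8,"ty": -2.54},{"tx": 1.8,"ty": -2.54},{"tx": 1.8,"ty": -2.54},{"tx": 1.8,"ty": -2.54},{"tx": 1.8,"ty": -2.54},{}]'

```text
schema error: expected keys tx, ty, tz, wx, wy, wz
```

Request:
move_arm --plan '[{"tx": 0,"ty": 0,"tz": -2.2,"wx": 0,"wy": 0,"wz": 0.1117},{"tx": 0,"ty": 0,"tz": -2.2,"wx": 0,"wy": 0,"wz": 0.1117},{"tx": 0,"ty": 0,"tz": -2.2,"wx": 0,"wy": 0,"wz": 0.1117},{"tx": 0,"ty": 0,"tz": -2.2,"wx": 0,"wy": 0,"wz": 0.1117},{"tx": 0,"ty": 0,"tz": -2.2,"wx": 0,"wy": 0,"wz": 0.1117},{"tx": 0,"ty": 0,"tz": 0,"wx": 0,"wy": 0,"wz": 0},{"tx": 0,"ty": 0,"tz": 0,"wx": 0,"wy": 0,"wz": 0}]' --gripper 0

```text
time_s: 0.68
ee_pos: [192.8, -542.0, 324.5]
ee_rot: [179.9, -0.1, -12.3]
force: [0.3, 0.3, -1.3]
gripper_width: 47.6
gripper_force: 0.0
```

Request:
move_arm --plan '[{"tx": 1.8,"ty": -2.54,"tz": 0,"wx": 0,"wy": 0,"wz": 0},{"tx": 1.8,"ty": -2.54,"tz": 0,"wx": 0,"wy": 0,"wz": 0},{"tx": 1.8,"ty": -2.54,"tz": 0,"wx": 0,"wy": 0,"wz": 0},{"tx": 1.8,"ty": -2.54,"tz": 0,"wx": 0,"wy": 0,"wz": 0},{"tx": 1.8,"ty": -2.54,"tz": 0,"wx": 0,"wy": 0,"wz": 0},{"tx": 1.8,"ty": -2.54,"tz": 0,"wx": 0,"wy": 0,"wz": 0},{"tx": 1.8,"ty": -2.54,"tz": 0,"wx": 0,"wy": 0,"wz": 0},{"tx": 1.8,"ty": -2.54,"tz": 0,"wx": 0,"wy": 0,"wz": 0},{"tx": 1.8,"ty": -2.54,"tz": 0,"wx": 0,"wy": 0,"wz": 0},{"tx": 1.8,"ty": -2.54,"tz": 0,"wx": 0,"wy": 0,"wz": 0},{"tx": 0,"ty": 0,"tz": 0,"wx": 0,"wy": 0,"wz": 0},{"tx": 0,"ty": 0,"tz": 0,"wx": 0,"wy": 0,"wz": 0}]'

```text
time_s: 1.68
ee_pos: [423.4, -331.0, 322.0]
ee_rot: [-179.9, 0.2, -12.2]
force: [-0.4, -1.0, -0.2]
gripper_width: 0.3
gripper_force: 0.0
```

Request:
move_arm --plan '[{"tx": 1.82,"ty": -2.54,"tz": 0,"wx": 0,"wy": 0,"wz": 0},{"tx": 1.82,"ty": -2.54,"tz": 0,"wx": 0,"wy": 0,"wz": 0},{"tx": 1.82,"ty": -2.54,"tz": 0,"wx": 0,"wy": 0,"wz": 0},{"tx": 1.82,"ty": -2.54,"tz": 0,"wx": 0,"wy": 0,"wz": 0},{"tx": 1.82,"ty": -2.54,"tz": 0,"wx": 0,"wy": 0,"wz": 0},{"tx": 0,"ty": 0,"tz": 0,"wx": 0,"wy": 0,"wz": 0},{"tx": 0,"ty": 0,"tz": 0,"wx": 0,"wy": 0,"wz": 0}]'

```text
time_s: 2.27
ee_pos: [539.0, -228.0, 322.4]
ee_rot: [180.0, 0.2, -12.3]
force: [-0.5, -1.2, 0.4]
gripper_width: 0.8
gripper_force: 0.0
```

Run:
```python
from h import *
f=grab('wrist','w0');V=f['view'];print(f['vfov'],-V[:3,:3].T@V[:3,3],env.state()['ee_pos'],env.state()['qpos'])
O=np.array([709.3,-91.8,0]);X=np.array([.9767,-.2147,0]);Y=np.array([.2147,.9767,0])
print(proj(f,[O-157*X+s*Y+[0,0,86] for s in(56,0,-58)]))
```

```text
66.20316056452133 [ 616.00740701 -244.39661791  493.10309775] [ 538.42202598 -228.67589167  322.804187  ] [-2.41003855e+01  1.67673149e+01  7.64376387e+01 -6.58325099e-02
  8.69315058e+01  7.83013485e+01]
[[109.56020064 195.07784862]
 [150.59463944 195.00971169]
 [194.14415857 194.97961194]]
```

View pics/w0.png

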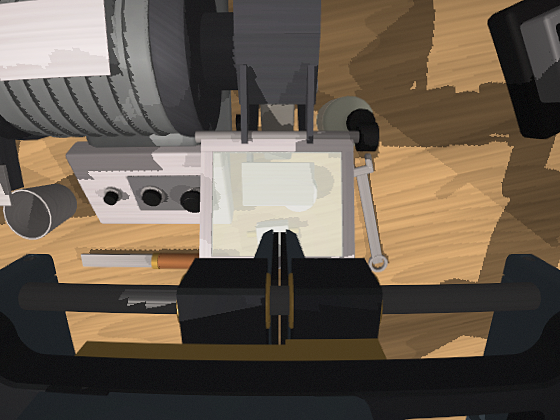

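The wrist view shows the closed fingertips at (282,235), centred over the right shield plate. The buttons at (111,198), (151,197) and (191,200) match my predicted pixels to within a few pixels. Now I push down.

Request:
move_arm --plan '[{"tx": 0,"ty": 0,"tz": 1,"wx": 0,"wy": 0,"wz": 0},{"tx": 0,"ty": 0,"tz": 1,"wx": 0,"wy": 0,"wz": 0},{"tx": 0,"ty": 0,"tz": 1,"wx": 0,"wy": 0,"wz": 0},{"tx": 0,"ty": 0,"tz": 1,"wx": 0,"wy": 0,"wz": 0},{"tx": 0,"ty": 0,"tz": 1,"wx": 0,"wy": 0,"wz": 0},{"tx": 0,"ty": 0,"tz": 1,"wx": 0,"wy": 0,"wz": 0},{"tx": 0,"ty": 0,"tz": 1,"wx": 0,"wy": 0,"wz": 0},{"tx": 0,"ty": 0,"tz": 0.8,"wx": 0,"wy": 0,"wz": 0},{"tx": 0,"ty": 0,"tz": 0,"wx": 0,"wy": 0,"wz": 0},{"tx": 0,"ty": 0,"tz": 0,"wx": 0,"wy": 0,"wz": 0}]'

```text
time_s: 3.15
ee_pos: [539.2, -227.7, 245.0]
ee_rot: [-180.0, 0.1, -12.4]
force: [-0.4, 1.4, 0.2]
gripper_width: 0.6
gripper_force: 0.0
```

Request:
move_arm --plan '[{"tx": 0,"ty": 0,"tz": 0.2,"wx": 0,"wy": 0,"wz": 0},{"tx": 0,"ty": 0,"tz": 0.2,"wx": 0,"wy": 0,"wz": 0},{"tx": 0,"ty": 0,"tz": 0,"wx": 0,"wy": 0,"wz": 0}]'

```text
time_s: 3.4
ee_pos: [539.9, -227.9, 242.4]
ee_rot: [180.0, -0.1, -12.4]
force: [0.1, -0.1, 2.9]
gripper_width: 0.2
gripper_force: 1.2
```

Request:
move_arm --plan '[{"tx": 0,"ty": 0,"tz": 0.2,"wx": 0,"wy": 0,"wz": 0},{"tx": 0,"ty": 0,"tz": 0.2,"wx": 0,"wy": 0,"wz": 0},{"tx": 0,"ty": 0,"tz": 0,"wx": 0,"wy": 0,"wz": 0}]'

```text
time_s: 3.65
ee_pos: [539.3, -228.0, 238.0]
ee_rot: [180.0, -0.0, -12.4]
force: [0.4, -0.3, 4.9]
gripper_width: 0.5
gripper_force: 1.8
```

Request:
move_arm --plan '[{"tx": 0,"ty": 0,"tz": 0.2,"wx": 0,"wy": 0,"wz": 0},{"tx": 0,"ty": 0,"tz": 0.1,"wx": 0,"wy": 0,"wz": 0},{"tx": 0,"ty": 0,"tz": 0,"wx": 0,"wy": 0,"wz": 0}]'

```text
time_s: 3.9
ee_pos: [539.1, -227.9, 234.7]
ee_rot: [180.0, 0.0, -12.4]
force: [1.2, -0.3, 4.4]
gripper_width: 0.4
gripper_force: 1.7
```

Request:
move_arm --plan '[{"tx": 0,"ty": 0,"tz": 0.2,"wx": 0,"wy": 0,"wz": 0},{"tx": 0,"ty": 0,"tz": 0.1,"wx": 0,"wy": 0,"wz": 0},{"tx": 0,"ty": 0,"tz": 0,"wx": 0,"wy": 0,"wz": 0}]'

```text
time_s: 4.15
ee_pos: [539.6, -228.1, 233.9]
ee_rot: [180.0, -0.1, -12.4]
force: [-2.5, 0.4, 12.2]
gripper_width: 0.1
gripper_force: 5.5
```

Request:
move_arm --plan '[{"tx": 0,"ty": 0,"tz": 0.2,"wx": 0,"wy": 0,"wz": 0},{"tx": 0,"ty": 0,"tz": 0,"wx": 0,"wy": 0,"wz": 0},{"tx": 0,"ty": 0,"tz": 0,"wx": 0,"wy": 0,"wz": 0}]'

```text
time_s: 4.4
ee_pos: [539.7, -228.1, 233.6]
ee_rot: [179.9, -0.2, -12.4]
force: [-3.9, 1.2, 18.6]
gripper_width: 0.1
gripper_force: 8.7
```

Request:
move_arm --plan '[{"tx": 0,"ty": 0,"tz": -2,"wx": 0,"wy": 0,"wz": 0},{"tx": 0,"ty": 0,"tz": -3.5,"wx": 0,"wy": 0,"wz": 0},{"tx": 0,"ty": 0,"tz": -3.5,"wx": 0,"wy": 0,"wz": 0},{"tx": 0,"ty": 0,"tz": 0,"wx": 0,"wy": 0,"wz": 0}]'

```text
time_s: 4.73
ee_pos: [541.3, -228.9, 326.2]
ee_rot: [179.9, -0.6, -12.4]
force: [0.2, 0.3, 0.4]
gripper_width: 0.5
gripper_force: 0.0
```

Request:
move_arm --plan '[{"tx": 0,"ty": -3.4,"tz": 0,"wx": 0,"wy": 0,"wz": 0},{"tx": 0,"ty": -3.4,"tz": 0,"wx": 0,"wy": 0,"wz": 0},{"tx": 0,"ty": -3.4,"tz": 0,"wx": 0,"wy": 0,"wz": 0},{"tx": 0,"ty": -3.4,"tz": 0,"wx": 0,"wy": 0,"wz": 0},{"tx": 0,"ty": -3.4,"tz": 0,"wx": 0,"wy": 0,"wz": 0},{"tx": 0,"ty": -3.4,"tz": 0,"wx": 0,"wy": 0,"wz": 0},{"tx": 0,"ty": -3.4,"tz": 0,"wx": 0,"wy": 0,"wz": 0},{"tx": 0,"ty": -3.4,"tz": 0,"wx": 0,"wy": 0,"wz": 0},{"tx": 0,"ty": -3.4,"tz": 0,"wx": 0,"wy": 0,"wz": 0},{"tx": 0,"ty": -3.2,"tz": 0,"wx": 0,"wy": 0,"wz": 0},{"tx": 0,"ty": 0,"tz": 0,"wx": 0,"wy": 0,"wz": 0},{"tx": 0,"ty": 0,"tz": 0,"wx": 0,"wy": 0,"wz": 0}]'

```text
time_s: 5.73
ee_pos: [611.6, 103.5, 318.1]
ee_rot: [179.9, 0.2, -12.3]
force: [-0.8, 0.6, 1.0]
gripper_width: 0.7
gripper_force: 0.0
```

Position is good, so I push the left shield down the same way.

Request:
move_arm --plan '[{"tx": 0,"ty": 0,"tz": 1,"wx": 0,"wy": 0,"wz": 0},{"tx": 0,"ty": 0,"tz": 1,"wx": 0,"wy": 0,"wz": 0},{"tx": 0,"ty": 0,"tz": 1,"wx": 0,"wy": 0,"wz": 0},{"tx": 0,"ty": 0,"tz": 1,"wx": 0,"wy": 0,"wz": 0},{"tx": 0,"ty": 0,"tz": 1,"wx": 0,"wy": 0,"wz": 0},{"tx": 0,"ty": 0,"tz": 1,"wx": 0,"wy": 0,"wz": 0},{"tx": 0,"ty": 0,"tz": 1,"wx": 0,"wy": 0,"wz": 0},{"tx": 0,"ty": 0,"tz": 0.8,"wx": 0,"wy": 0,"wz": 0},{"tx": 0,"ty": 0,"tz": 0,"wx": 0,"wy": 0,"wz": 0},{"tx": 0,"ty": 0,"tz": 0,"wx": 0,"wy": 0,"wz": 0}]'

```text
time_s: 6.57
ee_pos: [611.8, 102.0, 241.1]
ee_rot: [180.0, 0.1, -12.4]
force: [-0.1, 0.2, 0.1]
gripper_width: 0.5
gripper_force: 0.0
```

Request:
move_arm --plan '[{"tx": 0,"ty": 0,"tz": 0.2,"wx": 0,"wy": 0,"wz": 0},{"tx": 0,"ty": 0,"tz": 0.2,"wx": 0,"wy": 0,"wz": 0},{"tx": 0,"ty": 0,"tz": 0,"wx": 0,"wy": 0,"wz": 0}]'

```text
time_s: 6.82
ee_pos: [612.4, 102.2, 238.4]
ee_rot: [-180.0, -0.1, -12.4]
force: [-0.4, -0.7, 3.5]
gripper_width: 0.7
gripper_force: 1.2
```

Request:
move_arm --plan '[{"tx": 0,"ty": 0,"tz": 0.2,"wx": 0,"wy": 0,"wz": 0},{"tx": 0,"ty": 0,"tz": 0,"wx": 0,"wy": 0,"wz": 0},{"tx": 0,"ty": 0,"tz": 0,"wx": 0,"wy": 0,"wz": 0}]'

```text
time_s: 7.07
ee_pos: [612.1, 102.3, 236.2]
ee_rot: [-180.0, -0.0, -12.4]
force: [0.2, 1.3, 5.2]
gripper_width: 0.6
gripper_force: 1.8
```

Request:
move_arm --plan '[{"tx": 0,"ty": 0,"tz": 0.2,"wx": 0,"wy": 0,"wz": 0},{"tx": 0,"ty": 0,"tz": 0.1,"wx": 0,"wy": 0,"wz": 0},{"tx": 0,"ty": 0,"tz": 0,"wx": 0,"wy": 0,"wz": 0}]'

```text
time_s: 7.32
ee_pos: [612.5, 102.3, 234.5]
ee_rot: [-180.0, -0.1, -12.4]
force: [-0.5, -0.1, 8.9]
gripper_width: 0.3
gripper_force: 3.8
```

Request:
move_arm --plan '[{"tx": 0,"ty": 0,"tz": 0.2,"wx": 0,"wy": 0,"wz": 0},{"tx": 0,"ty": 0,"tz": 0,"wx": 0,"wy": 0,"wz": 0},{"tx": 0,"ty": 0,"tz": 0,"wx": 0,"wy": 0,"wz": 0}]'

```text
time_s: 7.57
ee_pos: [612.6, 102.3, 234.2]
ee_rot: [-179.9, -0.2, -12.4]
force: [-2.6, -1.1, 14.1]
gripper_width: 0.3
gripper_force: 6.8
```

Request:
move_arm --plan '[{"tx": 0,"ty": 0,"tz": 0.2,"wx": 0,"wy": 0,"wz": 0},{"tx": 0,"ty": 0,"tz": 0,"wx": 0,"wy": 0,"wz": 0},{"tx": 0,"ty": 0,"tz": 0,"wx": 0,"wy": 0,"wz": 0}]'

```text
time_s: 7.82
ee_pos: [612.8, 102.3, 233.9]
ee_rot: [-179.9, -0.3, -12.4]
force: [-3.9, -1.1, 20.8]
gripper_width: 0.6
gripper_force: 9.9
```

Request:
move_arm --plan '[{"tx": 0,"ty": 0,"tz": -2,"wx": 0,"wy": 0,"wz": 0},{"tx": 0,"ty": 0,"tz": -3.5,"wx": 0,"wy": 0,"wz": 0},{"tx": 0,"ty": 0,"tz": -3.5,"wx": 0,"wy": 0,"wz": 0},{"tx": -1.5,"ty": 2.8,"tz": 0,"wx": 0,"wy": 0,"wz": 0},{"tx": -1.5,"ty": 2.8,"tz": 0,"wx": 0,"wy": 0,"wz": 0},{"tx": -1.5,"ty": 2.8,"tz": 0,"wx": 0,"wy": 0,"wz": 0},{"tx": 0,"ty": 2.8,"tz": 0,"wx": 0,"wy": 0,"wz": 0},{"tx": 0,"ty": 0,"tz": 0,"wx": 0,"wy": 0,"wz": 0}]'

```text
time_s: 8.48
ee_pos: [541.8, -1.1, 318.6]
ee_rot: [179.8, 0.1, -12.6]
force: [0.3, -0.1, -0.5]
gripper_width: 0.5
gripper_force: 0.0
```

Request:
move_arm --plan '[{"tx": 0,"ty": 0,"tz": 0,"wx": 0,"wy": 0.0978,"wz": 0},{"tx": 0,"ty": 0,"tz": 0,"wx": 0,"wy": 0.0978,"wz": 0},{"tx": 0,"ty": 0,"tz": 0,"wx": 0,"wy": 0.0978,"wz": 0},{"tx": 0,"ty": 0,"tz": 0,"wx": 0,"wy": 0.0978,"wz": 0},{"tx": 0,"ty": 0,"tz": 0,"wx": 0,"wy": 0.0978,"wz": 0},{"tx": 0,"ty": 0,"tz": 0,"wx": 0,"wy": 0,"wz": 0},{"tx": 0,"ty": 0,"tz": 0,"wx": 0,"wy": 0,"wz": 0}]'

```text
time_s: 9.07
ee_pos: [542.8, 3.2, 318.0]
ee_rot: [180.0, -27.8, -12.3]
force: [0.2, 0.9, -0.6]
gripper_width: 0.3
gripper_force: 0.0
```

Run:
```python
from h import *
f=grab('wrist','w1');s=env.state();print(s['ee_pos'],s['ee_rot'],s['qpos'])
w0=load('w0');print(proj(f,[[560.7,-1.8,87.6],[549.6,-56.7,85.9],[564,-2.4,86]]))
t=grab('top','t1')
w=cv2.resize(f['color'],(800,600),interpolation=cv2.INTER_CUBIC)
c=cv2.resize(t['color'][130:240,210:400],None,fx=1.6,fy=1.6)
w[600-c.shape[0]:,800-c.shape[1]:]=c
cv2.imwrite('pics/m1.png',w[...,::-1])
```

```text
[544.46060944   2.97117168 319.17305657] [-179.97978532  -27.94470488  -12.39099062] [  3.67270245  -0.86086579 103.57185071  -9.62477335  50.67206168
 110.4054857 ]
[[280.42596472 253.64690186]
 [323.56058506 252.97365252]
 [280.32723513 251.13886287]]
```

View pics/m1.png

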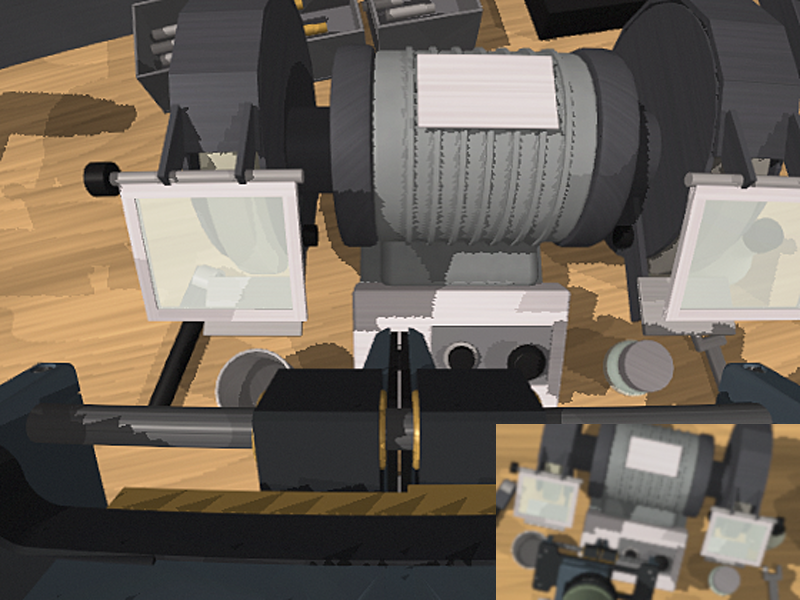

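Both shields hang down, with the left plate at (210,250) and the right at (745,245). Start shows at (461,357) and stop at (527,362), and the fingers hide reset. I'll refine the button positions from all the views.

Run:
```python
from h import *
w0,w1,t,s=[load(n) for n in('w0','w1','t0','s0')]
g=lambda a:(a[0]*.7-.15,a[1]*.7-.15)
for n,a,b,c,d in(('start',(151.5,196.5),g((461,357)),(353,304),(337,326)),('stop',(192,200),g((527,362)),(432,323),(270,367)),('reset',(111.5,197.5),None,(280,287),(398,280))):
    o=[(w0,a),(t,(c[0]/4.2+209.6,c[1]/4.2+139.6)),(s,(d[0]/3.3+164.65,d[1]/3.3+144.65))]+([(w1,b)] if b else [])
    x,r=tri(*o);print(n,x.round(1),np.round(r,1))
# dark blobs in w1 near predicted start
v=cv2.cvtColor(w1['color'],cv2.COLOR_RGB2GRAY)[225:275,303:390]
k,l,st,c=cv2.connectedComponentsWithStats((v<55).astype(np.uint8));print([(a[4],(q+[303,225]).round(1)) for a,q in zip(st,c) if a[4]>40])
```

```text
start [552.6 -57.1  81.3] [0.7 2.  0.4 1.5]
stop [ 536.7 -113.4   89.7] [2.7 1.6 1.3 0.4]
reset [564.3  -2.5  83. ] [0.7 1.3 2. ]
[(np.int32(2505), array([348.6, 241.4])), (np.int32(1845), array([342.4, 260.5]))]
```

Request:
move_arm --plan '[{"tx": -1.31,"ty": 0.08,"tz": 2.6,"wx": 0,"wy": 0,"wz": 0},{"tx": -1.31,"ty": 0,"tz": 2.6,"wx": 0,"wy": 0,"wz": 0},{"tx": -1.31,"ty": 0,"tz": 2.6,"wx": 0,"wy": 0,"wz": 0},{"tx": -1.31,"ty": 0,"tz": 2.6,"wx": 0,"wy": 0,"wz": 0},{"tx": -1.31,"ty": 0,"tz": 2.6,"wx": 0,"wy": 0,"wz": 0},{"tx": -1.31,"ty": 0,"tz": 2.6,"wx": 0,"wy": 0,"wz": 0},{"tx": -1.31,"ty": 0,"tz": 2.6,"wx": 0,"wy": 0,"wz": 0},{"tx": 0,"ty": 0,"tz": 0,"wx": 0,"wy": 0,"wz": 0},{"tx": 0,"ty": 0,"tz": 0,"wx": 0,"wy": 0,"wz": 0},{"tx": 0,"ty": 0,"tz": 0,"wx": 0,"wy": 0,"wz": 0}]'

```text
time_s: 10.0
ee_pos: [550.7, 0.6, 116.8]
ee_rot: [-180.0, -28.2, -12.5]
force: [-0.1, -0.3, 0.0]
gripper_width: 0.4
gripper_force: 0.0
```

```bash
cat > e.py <<'E'
from h import *
s=env.state();X=np.array([.9767,-.2147,0]);Y=np.array([.2147,.9767,0]);Z=np.array([0,0,1]);n=-.4695*X+.8829*Z;u=.8829*X+.4695*Z
for nm,p in(('reset',[561.2,-1.8,87.9]),('start',[550,-56.8,86.1])):
    d=np.array(p)-s['ee_pos'];print(nm,'tx %.1f ty %.1f tz %.1f mm'%(d@u,-d@Y,-d@n))
print(s['time_s'],s['ee_rot'],s['qpos'].round(1),s['force'])
E
python3 e.py; python3 -c "
from h import *
f=grab('wrist','w2');cv2.imwrite('pics/w2c.png',cv2.resize(f['color'][180:300,180:380,::-1],None,fx=4,fy=4,interpolation=cv2.INTER_CUBIC))"
```

```text
reset tx -4.1 ty 0.1 tz 30.6 mm
start tx -4.1 ty 56.2 tz 32.6 mm
10.0 [-179.95774698  -28.17406459  -12.46282322] [  3.3  11.2 122.8 -21.9  20.  124.7] [-0.07442299 -0.31257884  0.00892463]
```

View pics/w2c.png

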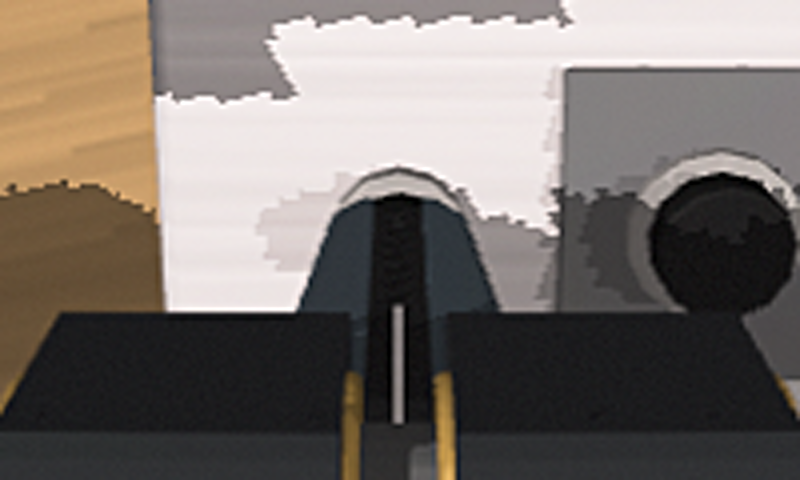

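The crop shows the fingers centred sideways on the reset collar at (398,180), with start clear to the right at (722,245). I press reset now.

Request:
move_arm --plan '[{"tx": -0.3,"ty": 0,"tz": 0.9,"wx": 0,"wy": 0,"wz": 0},{"tx": 0,"ty": 0,"tz": 0.9,"wx": 0,"wy": 0,"wz": 0},{"tx": 0,"ty": 0,"tz": 0.9,"wx": 0,"wy": 0,"wz": 0},{"tx": 0,"ty": 0,"tz": 0,"wx": 0,"wy": 0,"wz": 0},{"tx": 0,"ty": 0,"tz": 0,"wx": 0,"wy": 0,"wz": 0}]'

```text
time_s: 10.47
ee_pos: [558.7, -1.5, 90.7]
ee_rot: [-180.0, -28.1, -12.4]
force: [-0.0, -0.5, 0.4]
gripper_width: 0.4
gripper_force: 0.0
```

Request:
move_arm --plan '[{"tx": 0,"ty": 0,"tz": 0.3,"wx": 0,"wy": 0,"wz": 0},{"tx": 0,"ty": 0,"tz": 0.3,"wx": 0,"wy": 0,"wz": 0},{"tx": 0,"ty": 0,"tz": 0,"wx": 0,"wy": 0,"wz": 0},{"tx": 0,"ty": 0,"tz": 0,"wx": 0,"wy": 0,"wz": 0}]'

```text
time_s: 10.8
ee_pos: [561.1, -2.0, 85.0]
ee_rot: [-180.0, -28.1, -12.4]
force: [0.1, -0.8, 0.5]
gripper_width: 0.5
gripper_force: 0.4
```

```bash
python3 e.py
```

```text
reset tx 1.4 ty -0.2 tz -2.5 mm
start tx 1.3 ty 55.9 tz -0.5 mm
10.8 [-179.98872213  -28.06609135  -12.41598162] [  2.9  15.  123.9 -27.5  15.6 130.2] [ 0.14753852 -0.83891583  0.46029821]
```

Request:
move_arm --plan '[{"tx": 0,"ty": 0,"tz": 0.2,"wx": 0,"wy": 0,"wz": 0},{"tx": 0,"ty": 0,"tz": 0.1,"wx": 0,"wy": 0,"wz": 0},{"tx": 0,"ty": 0,"tz": 0,"wx": 0,"wy": 0,"wz": 0}]'

```text
time_s: 11.05
ee_pos: [562.5, -2.4, 82.2]
ee_rot: [-180.0, -28.1, -12.4]
force: [0.7, -0.3, 2.4]
gripper_width: 0.3
gripper_force: 0.9
```

Request:
move_arm --plan '[{"tx": 0,"ty": 0,"tz": 0.2,"wx": 0,"wy": 0,"wz": 0},{"tx": 0,"ty": 0,"tz": 0,"wx": 0,"wy": 0,"wz": 0},{"tx": 0,"ty": 0,"tz": 0,"wx": 0,"wy": 0,"wz": 0}]'

```text
time_s: 11.3
ee_pos: [563.2, -2.5, 81.1]
ee_rot: [-180.0, -28.1, -12.4]
force: [-5.5, 1.4, 10.6]
gripper_width: 0.5
gripper_force: 6.1
```

Request:
move_arm --plan '[{"tx": 0,"ty": 0,"tz": 0.2,"wx": 0,"wy": 0,"wz": 0},{"tx": 0,"ty": 0,"tz": 0,"wx": 0,"wy": 0,"wz": 0},{"tx": 0,"ty": 0,"tz": 0,"wx": 0,"wy": 0,"wz": 0}]'

```text
time_s: 11.55
ee_pos: [563.3, -2.6, 80.9]
ee_rot: [-180.0, -28.2, -12.4]
force: [-17.8, 5.1, 28.0]
gripper_width: 0.3
gripper_force: 17.0
```

Request:
move_arm --plan '[{"tx": 0,"ty": 0,"tz": -1.5,"wx": 0,"wy": 0,"wz": 0},{"tx": 0,"ty": 0,"tz": -2.5,"wx": 0,"wy": 0,"wz": 0},{"tx": 0,"ty": 1.4,"tz": 0,"wx": 0,"wy": 0,"wz": 0},{"tx": 0,"ty": 1.4,"tz": 0,"wx": 0,"wy": 0,"wz": 0},{"tx": 0,"ty": 1.4,"tz": 0,"wx": 0,"wy": 0,"wz": 0},{"tx": 0,"ty": 1.4,"tz": 0,"wx": 0,"wy": 0,"wz": 0},{"tx": 0,"ty": 0,"tz": 0,"wx": 0,"wy": 0,"wz": 0},{"tx": 0,"ty": 0,"tz": 0,"wx": 0,"wy": 0,"wz": 0},{"tx": 0,"ty": 0,"tz": 0,"wx": 0,"wy": 0,"wz": 0}]'

```text
time_s: 12.3
ee_pos: [533.6, -53.2, 113.5]
ee_rot: [180.0, -28.0, -12.4]
force: [-0.1, -0.2, -0.1]
gripper_width: 0.3
gripper_force: 0.0
```

```bash
python3 e.py; python3 -c "
from h import *
f=grab('wrist','w3');cv2.imwrite('pics/w3c.png',cv2.resize(f['color'][180:300,180:380,::-1],None,fx=4,fy=4,interpolation=cv2.INTER_CUBIC))"
```

```text
reset tx 2.1 ty -56.1 tz 30.1 mm
start tx 2.0 ty 0.0 tz 32.1 mm
12.3 [179.99533806 -27.98720514 -12.42118936] [ -4.6  10.1 125.  -12.2  17.5 108.5] [-0.0768895  -0.21818444 -0.10400285]
```

View pics/w3c.png

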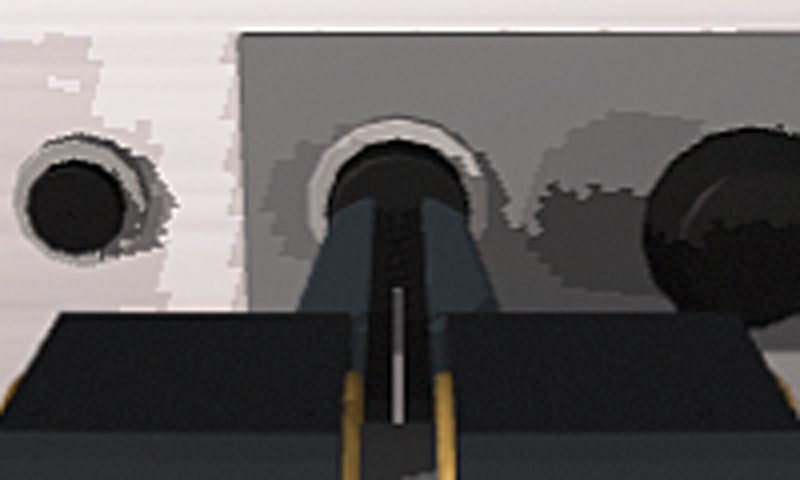

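The reset pin now sits low in its collar at (75,205). The fingers are centred on start at (398,190), and stop at (745,225) is well clear. I press start.

Request:
move_arm --plan '[{"tx": 0.2,"ty": 0,"tz": 1,"wx": 0,"wy": 0,"wz": 0},{"tx": 0,"ty": 0,"tz": 1,"wx": 0,"wy": 0,"wz": 0},{"tx": 0,"ty": 0,"tz": 0.9,"wx": 0,"wy": 0,"wz": 0},{"tx": 0,"ty": 0,"tz": 0.3,"wx": 0,"wy": 0,"wz": 0},{"tx": 0,"ty": 0,"tz": 0.2,"wx": 0,"wy": 0,"wz": 0},{"tx": 0,"ty": 0,"tz": 0,"wx": 0,"wy": 0,"wz": 0},{"tx": 0,"ty": 0,"tz": 0,"wx": 0,"wy": 0,"wz": 0}]'

```text
time_s: 12.93
ee_pos: [550.5, -57.0, 84.4]
ee_rot: [180.0, -28.0, -12.4]
force: [-2.3, 2.6, 2.0]
gripper_width: 0.6
gripper_force: 1.7
```

Request:
move_arm --plan '[{"tx": 0,"ty": 0,"tz": 0.2,"wx": 0,"wy": 0,"wz": 0},{"tx": 0,"ty": 0,"tz": 0.1,"wx": 0,"wy": 0,"wz": 0},{"tx": 0,"ty": 0,"tz": 0,"wx": 0,"wy": 0,"wz": 0},{"tx": 0,"ty": 0,"tz": 0,"wx": 0,"wy": 0,"wz": 0}]'

```text
time_s: 13.27
ee_pos: [551.8, -57.4, 82.0]
ee_rot: [180.0, -28.0, -12.4]
force: [-4.7, 4.6, 3.9]
gripper_width: 0.6
gripper_force: 2.8
```

```bash
python3 e.py
```

```text
reset tx 0.3 ty -56.4 tz -6.5 mm
start tx 0.2 ty -0.2 tz -4.5 mm
13.2667 [179.99125625 -27.99097179 -12.4143652 ] [ -5.   14.5 125.3 -15.7  12.9 111.9] [-4.74295972  4.64830731  3.87727873]
```

Request:
move_arm --plan '[{"tx": 0,"ty": 0,"tz": 0.2,"wx": 0,"wy": 0,"wz": 0},{"tx": 0,"ty": 0,"tz": 0,"wx": 0,"wy": 0,"wz": 0},{"tx": 0,"ty": 0,"tz": 0,"wx": 0,"wy": 0,"wz": 0}]'

```text
time_s: 13.52
ee_pos: [552.2, -57.5, 81.6]
ee_rot: [180.0, -28.0, -12.4]
force: [-14.2, 6.8, 17.5]
gripper_width: 0.4
gripper_force: 11.3
```

Request:
move_arm --plan '[{"tx": 0,"ty": 0,"tz": 0.1,"wx": 0,"wy": 0,"wz": 0},{"tx": 0,"ty": 0,"tz": 0,"wx": 0,"wy": 0,"wz": 0},{"tx": 0,"ty": 0,"tz": 0,"wx": 0,"wy": 0,"wz": 0}]'

```text
time_s: 13.77
ee_pos: [552.2, -57.6, 81.4]
ee_rot: [180.0, -28.1, -12.4]
force: [-19.8, 8.2, 26.2]
gripper_width: 0.4
gripper_force: 16.7
```

Start has bottomed out, so I retreat along the button axis and check.

Request:
move_arm --plan '[{"tx": 0,"ty": 0,"tz": -1.5,"wx": 0,"wy": 0,"wz": 0},{"tx": 0,"ty": 0,"tz": -2.5,"wx": 0,"wy": 0,"wz": 0},{"tx": 0,"ty": 0,"tz": -3,"wx": 0,"wy": 0,"wz": 0},{"tx": 0,"ty": 0,"tz": -3,"wx": 0,"wy": 0,"wz": 0},{"tx": 0,"ty": 0,"tz": -3,"wx": 0,"wy": 0,"wz": 0},{"tx": 0,"ty": 0,"tz": -3,"wx": 0,"wy": 0,"wz": 0},{"tx": 0,"ty": 0,"tz": 0,"wx": 0,"wy": 0,"wz": 0},{"tx": 0,"ty": 0,"tz": 0,"wx": 0,"wy": 0,"wz": 0},{"tx": 0,"ty": 0,"tz": 0,"wx": 0,"wy": 0,"wz": 0}]'

```text
time_s: 14.52
ee_pos: [480.1, -41.9, 220.1]
ee_rot: [180.0, -28.0, -12.4]
force: [-0.3, 0.4, 0.4]
gripper_width: 0.6
gripper_force: 0.0
```

```bash
python3 -c "
from h import *
f=grab('wrist','w4');t=grab('scene','s4');print(env.state()['force'])
w=cv2.resize(f['color'],(800,600),interpolation=cv2.INTER_CUBIC)
c=cv2.resize(t['color'][145:325,165:395],None,fx=1.3,fy=1.3);w[600-c.shape[0]:,800-c.shape[1]:]=c
cv2.imwrite('pics/m4.png',w[...,::-1])"
```

```text
[-0.32872745 -0.02820824 -0.2638602 ]
```

View pics/m4.png

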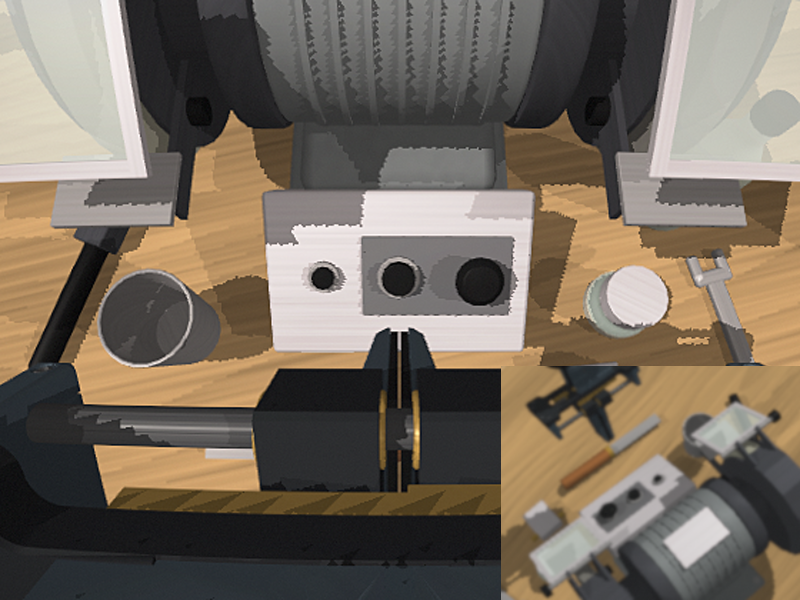

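Both shields hang level with each other, their lower edges at row ~178. Reset at (322,277) is in, start at (399,278) is released, and the bench items I can see are undisturbed. The arm is clear, so I hand in.

```bash
python3 -c "
from workcell import env
print(env.job_done())"
```

```text
the job is handed in; nothing more can be done
None
```

I pushed both eye shields down to their stops, pressed reset fully in, then pressed start fully and let it go; stop and the loose bench items were not touched, and the job was handed in at about 15 s with no verdict returned.

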